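Push the valve plug out of the drinks tap

ROBOT

A 6-joint arm with a two-finger parallel gripper is mounted at the origin on a cart in front of the work surface, level with it; the furniture and walls round the work are solid. World frame = base frame: x ahead of the robot, y to its left, z up, the work surface at z = 0. Lengths are in m, angles in rad, forces in N, time in s.
With the tool pointing down it reaches from about 0.375 to 0.975 m from the base axis. Payload 3.8 kg.
Tool frame: the origin (TCP) lies midway between the tips of the shut fingers; the grasp point (between the pads) lies 19 mm behind it; z points along the fingers, y is the line along which they close (so a half turn about z gives the same grasp; the last joint's range is limited). The gripper opens to 85 mm and grips with 20 to 120 N. Pads are 22 mm wide; open, the fingers measure 114 mm over their backs; the gripper's body (76 mm by 85 mm) begins 54 mm behind the grasp point. The pads swing forward as they close: fully open they stand 13 mm farther back than shut.
Start: joints at [-1.177, 0.264, 1.604, -0, 1.274, -0.037], TCP at [0.282, -0.613, 0.231] pointing down, gripper open.
Joint ranges: [-2.63, 2.63], [-0.94, 2.18], [0.31, 2.57], [-1.31, 4.45], [0, 2.66], [-2.55, 2.55]. Speed limits (rad/s): [2.57, 2.57, 3.14, 3.14, 3.14, 3.14].

INTERFACE

Orientations are given as a rotation vector (axis times angle).
In Python, from workcell import read_state, vision, ticket gives the robot as it stands. The module is installed in compiled form; this text tells all that it offers.
- The arm moves only by the tool jog_arm, never from a script. Its arguments are lists of equal length, an entry for each row: "turn": the turn, a rotation vector about the tool's x, y, z in rad, a list of three; "delta_pos": the shift along the tool's x, y, z in m, a list of three; "gripper": the finger opening in m, from 0 to 0.0854. In form: {"turn": [[rx, ry, rz], ...], "delta_pos": [[dx, dy, dz], ...], "gripper": [gripper, ...]}. A call has 1 to 20 rows; each row shifts and turns the commanded pose from where the row before left it, along the tool's axes as they then stand; what a row does not reach is not made up. A row lasts 1/12 s, in which the tool goes at most 41.7 mm and 7.16 degrees, less where a joint would pass 70% of its speed; a pose out of reach is approached as far as the arm can. A call with a gripper value outside its range is refused whole. The fingers move at their own pace and stop on an object; "grip_force" is the grip in N (left out, the last holds). Time passes only in rows, so rows that do not move let the fingers close. It gives the time, the measured TCP pose, the force, the opening and the grip force at its end, in the units of the state.
- read_state(): the state, without advancing time (a new reading comes with each control period).
- vision.read_camera(name): name is "side" or "top" or "wrist"; returns the picture (420x560x3 uint8, red, green, blue); there is no depth.
- vision.calibration(name): a dict with "vfov" (degrees; the focal length in pixels is half the picture's height over the tangent of half this angle, whatever the lens; pixels are square), "cx", "cy" (the principal point, pixels), "R" (3x3) and "t" (3): a world point X has camera coordinates R X + t; the wrist camera has in their place "mount" (4x4, takes a point from camera to tool coordinates, whose origin is the TCP and whose axes are the flange's). Camera axes: x right, y down, z forward; pixel columns grow to the right and rows downward; lengths in m; the calibration is good to about 2 mm. A picture is of the moment at which its call begins: read the wrist's pose just before it. calibration takes no time and is no camera call.
- ticket.finish_job(): hands the job in; it is judged then, once.
The state is a dict: "time": time; "q": joint angles; "joint_vel": joint speeds; "joint_torque": joint torques, N m; "tool_pos": TCP position; "tcp_rot": TCP orientation; "wrist_force": force on the tool from outside, world axes, zero at the start; "torque": the same for the moment, N m; "width": opening from 0.0 (shut) to 1.0 (fully open); "grip_force": force on a finger pad.
Only numpy, scipy, OpenCV 4.12 (cv2) and the standard library are available. Lean on these libraries where they do the work, as an engineer would, in place of code of your own. Each camera call takes 0.05 s, during which the arm holds its last target. There are 200 camera calls.

TASK

The drinks tap clamped in the steel stand has to be stripped for cleaning: take the ejector rod that fits its bore (the slimmer of the two, with the thinner handle and pin), push it down through the tap from above until its collar comes to rest on the stop ring at the top of the tap, so that the seated valve plug is driven out and drops into the dish underneath. Then pull the rod out and stand it back upright in the wooden rest, collar down on the block. Work gently: feel for the stop and never lean hard on the tap or its ring with the rod, and leave the thicker rod and the jug, cup and jar alone.

Things in the scene. Friction and masses are not known exactly. Their poses are not given: they have to be found in the camera images.
- stand: Fixed steel stand: catch dish 120 (x) x 110 (y) mm, rim 20 mm high, floor 5 mm; a column at its +x edge clamps a grey upright tap barrel over the dish's middle. Origin: centre of the dish's underside, on the barrel's axis, z up. Barrel 50 mm outside diameter, from z = 50 to 115 mm, open at both ends, a short stub on its +y side. A dark stop ring stands on its rim.
- tap_mouth (a point): Centre of the barrel's top rim, inside the stop ring, 115 mm above the stand's origin, on the bore axis. Bore 14 mm wide from here (17 mm in the top 1.5 mm) down to a step at 40 mm depth, then 23 mm wide to the open lower end at 65 mm. Round it a dark stop ring, 23 mm inside, 44 mm outside, tops out 2 to 12 mm above the rim: its setting differs and is not reported, and it is rigid.
- plug_center (a point): Centre of the valve plug: a plain brass upright cylinder, 20 mm diameter, 22 mm long, 20 to 40 g, held in the wide lower part of the bore. At the start its top is 41 to 44 mm below the tap mouth, under the step, so it leaves only downwards. Spring pads 53 to 60 mm deep grip it by friction (6 to 15 N to slide it); once its top is below them it falls into the dish.
- rod: The fitting ejector rod, upright, 0.18 to 0.29 kg. Origin on its axis at the collar's underside, z up along the handle. Below: steel pin 12 mm diameter, 75 mm long, tip edge broken by 1.5 mm. Above: collar 36 mm diameter, 8 mm thick, then black handle 22 x 22 mm (flats square to its x and y), z = 8 to 66 mm, with a 2 mm stud on top. With the collar on the stop ring the plug is out.
- rod_grip (a point): Centre of the fitting rod's square handle (22 x 22 mm, 58 mm long): 37 mm above the collar's underside, 112 mm above the pin's tip. Axes as the rod's. Grasp it here from above.
- rod_collar (a point): Centre of the underside of the fitting rod's collar, the face that rests on the rest block or on the stop ring; same point as the rod's origin.
- thick_rod_grip (a point): Centre of the handle of the other ejector rod, as tall and alike but stouter: handle 34 x 34 mm, collar 48 mm wide, pin 19 mm thick, which does not enter the bore. It stands in the other hole of the rest; leave it alone.
- rest: Fixed wooden rest block, 56 (x) x 140 (y) x 90 mm high; origin centre of its underside. Two round holes, 24 mm wide and 84 mm deep, in its top at y = +45 and -45 mm. The two rods stand in them, collars down on the block's top; either rod may be in either hole, up to about 5 mm off its centre.
- rest_hole_a (a point): Mouth centre of the hole at the rest's +y side, at the level of the block's top (90 mm).
- rest_hole_b (a point): Mouth centre of the hole at the rest's -y side, at the level of the block's top (90 mm).
- pitcher: Steel milk jug, 68 x 96 mm, 86 mm tall, a bystander. Origin: centre of its underside.
- cup: White espresso cup, 61 x 85 mm, 53 mm tall, a bystander. Origin: centre of its underside.
- jar: Bean jar with a screw lid, 68 mm wide, 105 mm tall, a bystander. Origin: centre of its underside.
- coffee_grinder: Tall fixed coffee grinder, about 0.2 m wide and 0.45 m high, always in the same place behind the work; its front face is nearest the work. Solid: keep hand and wrist in front of it when passing from the rest to the stand.
Not all that is in view belongs to the job. What is shaped like the rod but pink or yellow is not meant.

How it is judged:
On the way, in this order (a step that is already met when the one before it is completed fails the run):
1. the thin rod's pin is in the bore (collar less than 55 mm above the rim, on the bore axis within 5 mm) while the plug is still held in the barrel (z of rod_collar in the frame of tap_mouth below 0.055 m and horizontal distance between rod_collar and tap_mouth below 0.005 m and z of plug_center in the frame of stand above 0.048 m), for 0.05 s.
2. the rod's collar is down on the stop ring (within 2 mm) and the plug is out of the barrel, in the dish (z of stop_ring_c0 in the frame of rod_collar above -0.01 m and horizontal distance between rod_collar and tap_mouth below 0.004 m and z of plug_center in the frame of stand below 0.03 m), for 0.1 s.
At the end, for the whole second after the job is handed in: The plug lies in the dish of the stand; the thin rod stands upright (within 0.1 rad) in a hole of the wooden rest, its collar down on the block (within 4 mm), at rest (z of plug_center in the frame of stand between 0 and 0.03 m and x of plug_center in the frame of stand between -0.06 and 0.06 m and y of plug_center in the frame of stand between -0.055 and 0.055 m and z of rod_collar in the frame of rest between 0.086 and 0.094 m and (horizontal distance between rod_collar and rest_hole_a below 0.012 m or horizontal distance between rod_collar and rest_hole_b below 0.012 m) and angle between rod_collar's own z axis and vertical below 0.1 rad and linear speed of rod below 0.02 m/s); the robot touches nothing.
It fails at once if the rod presses on the tap or stand with more than 25 N (contact force between rod and stand above 25 N).
It fails at once if the thicker rod is moved more than 20 mm (distance of thick_rod_grip from where it was at the start of the episode above 0.02 m).
It fails at once if the jug, the cup or the jar is moved more than 20 mm (distance of any of pitcher, cup, jar from where it was at the start of the episode above 0.02 m).
It also fails if it takes over 72 s, if anything falls off the work surface, if the arm or the gripper's body presses on something with over 40 N, if the wrist force passes 120 N, or if a joint passes its speed limit or range.

## Working session

There is one attempt and no reset: what is moved stays moved. The work goes in short steps, Python scripts to look and compute and a tool call to move; the robot and the scene stay as the last step left them, time stands still between calls to the robot, and variables do not carry over. Pictures are saved under pics/ and viewed, at most 10 in all, crops included, and the job is handed in when it is done.

Besides the shell and the picture viewer there is one more tool, called as name(argument=value, ...) on one line, values as JSON. jog_arm: Moves the arm, as the interface text tells. Its arguments: {"type":"object","properties":{"turn":{"type":"array","items":{"type":"array","items":{"type":"number"}}},"delta_pos":{"type":"array","items":{"type":"array","items":{"type":"number"}}},"gripper":{"type":"array","items":{"type":"number"}},"grip_force":{"type":"number"}},"required":["turn","delta_pos","gripper"]}

```bash
mkdir -p pics; python3 - <<'E'
from workcell import read_state, vision
import cv2,numpy as np
s=read_state();print(s)
for n in("side","top","wrist"):
    c=vision.calibration(n);print(n,c)
    cv2.imwrite(f"pics/{n}0.png",vision.read_camera(n)[:,:,::-1])
a=[cv2.imread(f"pics/{n}0.png") for n in("side","top")]
E
```

```text
{'time': 0.0, 'q': array([-1.17690351e+00,  2.64757934e-01,  1.60537084e+00, -1.46451096e-05,
        1.27367150e+00, -3.69114928e-02]), 'joint_vel': array([-0.00077877,  0.00059431,  0.00124928, -0.00049853, -0.00031038,
       -0.00135139]), 'joint_torque': array([ 1.58180297e-03, -5.15100503e+01, -3.67314148e+01,  1.05843901e-04,
        1.29702155e-02, -5.96687073e-06]), 'tool_pos': array([ 0.28159165, -0.6126664 ,  0.22996049]), 'tcp_rot': array([-3.06687065e+00, -6.71027738e-01,  6.36875035e-04]), 'wrist_force': array([0.35535218, 0.43800766, 0.50202257]), 'torque': array([-0.02408433,  0.04254915, -0.00373642]), 'grip_force': 0.0, 'width': 1.0024589337888148}
side {'vfov': 53.73130933631542, 'cx': 275.5851855034881, 'cy': 206.68036966493227, 'R': array([[ 0.98574252, -0.16619952, -0.02625655],
       [-0.0853643 , -0.35950036, -0.92923217],
       [ 0.1449987 ,  0.91822503, -0.36856229]]), 't': array([-0.51123852,  0.15376702,  0.96325073])}
top {'vfov': 50.54423151052039, 'cx': 279.5092120582316, 'cy': 211.32579613028483, 'R': array([[-0.04502125, -0.99897343,  0.00501731],
       [-0.97283264,  0.04270035, -0.22753752],
       [ 0.2270897 , -0.01512502, -0.97375639]]), 't': array([0.04606735, 0.53983321, 1.03538708])}
wrist {'vfov': 60.89855301423397, 'cx': 277.24381435574827, 'cy': 206.25937485448372, 'mount': array([[ 4.07388020e-04, -9.57149526e-01, -2.89593886e-01,
         7.44750069e-02],
       [ 9.99999521e-01,  1.32220964e-04,  9.69746275e-04,
        -4.98579223e-04],
       [-8.89901805e-04, -2.89594142e-01,  9.57149122e-01,
        -1.42339298e-01],
       [ 0.00000000e+00,  0.00000000e+00,  0.00000000e+00,
         1.00000000e+00]])}
```

View pics/side0.png

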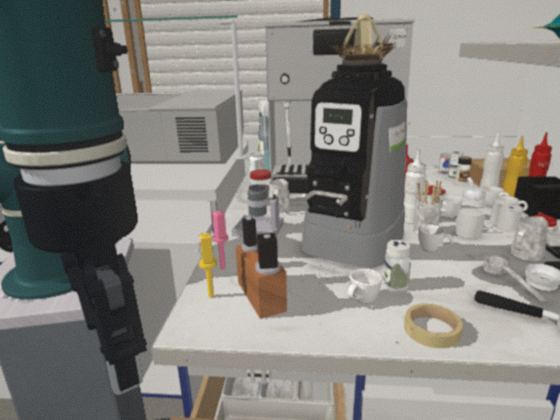

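View pics/top0.png

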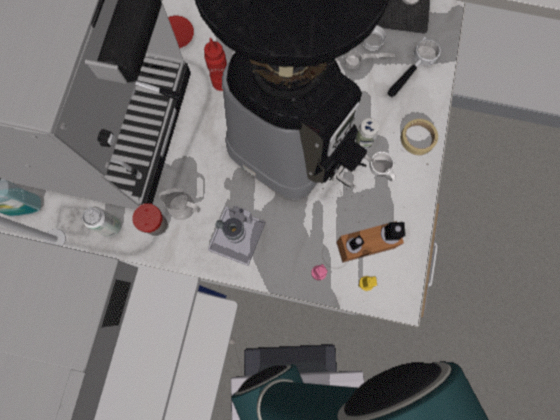

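The side view shows the rest at about (262,283), with rods at (250,235) and (267,250). The pink rod (219,238) and yellow rod (208,260) are decoys. In the top view the rest is at (372,242), with a slim-looking rod at (357,242) and a stouter one at (395,230). The stand with the tap is at (236,232). I'll enlarge both areas to confirm which rod is which.

```bash
python3 - <<'E'
import cv2,numpy as np
t=cv2.imread("pics/top0.png");s=cv2.imread("pics/side0.png")
f=lambda im,x,y,w,h,W,H:cv2.resize(im[y:y+h,x:x+w],(W,H),interpolation=cv2.INTER_CUBIC)
a=f(t,200,190,80,90,400,450) ;b=f(t,330,210,80,60,400,300)
c=f(s,225,200,80,120,400,600)
o=np.zeros((600,800,3),np.uint8)
o[:300,:400]=b; o[300:600,:333]=f(t,200,195,80,72,333,300); o[:,400:]=c
cv2.imwrite("pics/crop1.png",o)
E
```

```text
(no output)
```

View pics/crop1.png

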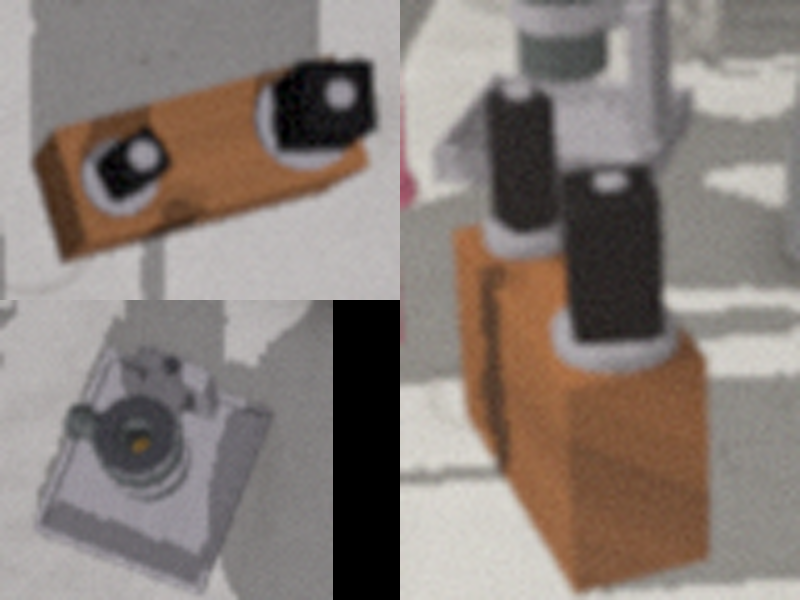

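The thin rod is the left one in the top crop. Its handle is visibly narrower, its stud is at top px (358,240.5), and it sits in the far rod position of the side view. The thick rod, with the wider handle and collar, is at about (397,228). The stop ring centre is at about (232.8,228), and the brass plug can be seen inside it.

```bash
cat > h.py <<'E'
import numpy as np,cv2
from scipy.spatial.transform import Rotation as Ro
from workcell import read_state, vision
def ray(n,u,v,s=None):
    c=vision.calibration(n);f=210/np.tan(np.radians(c['vfov']/2))
    d=np.array([(u-c['cx'])/f,(v-c['cy'])/f,1])
    if n!='wrist': return -c['R'].T@c['t'],c['R'].T@d
    M=c['mount'];T=Ro.from_rotvec(s['tcp_rot']).as_matrix()
    return T@M[:3,3]+s['tool_pos'],T@M[:3,:3]@d
def atz(n,u,v,z,s=None):
    o,d=ray(n,u,v,s);return o+d*(z-o[2])/d[2]
def proj(n,X,s=None):
    c=vision.calibration(n);f=210/np.tan(np.radians(c['vfov']/2))
    if n=='wrist':
        M=c['mount'];T=Ro.from_rotvec(s['tcp_rot']).as_matrix()
        p=M[:3,:3].T@(T.T@(np.array(X)-s['tool_pos'])-M[:3,3])
    else: p=c['R']@X+c['t']
    return p[:2]/p[2]*f+[c['cx'],c['cy']]
E
python3 - <<'E'
from h import *
g=lambda U,V:(330+(U+.5)/5-.5,210+(V+.5)/5-.5)
k=80/333
w=lambda U,V:(200+(U+.5)*k-.5,195+(V-300+.5)*k*1-.5)
print('stud',atz('top',*g(142,153),.158),'thick',atz('top',*g(340,94),.158))
print('collar',atz('top',*g(120,175),.097))
for p in((37,160),(58,130),(330,55),(372,160),(62,262)):print('rest',p,atz('top',*g(*p),.09))
print('ring',atz('top',*w(138,440),.122))
for p in((110,350),(270,410),(205,590),(38,525)):print('dish',atz('top',*w(*p),.02))
# side cam check: stud thin crop (515,90), scale 5
print('side',proj('side',atz('top',*g(142,153),.158)),(225+(515-400)/5,200+90/5))
s=read_state();print(Ro.from_rotvec(s['tcp_rot']).as_matrix().round(3))
E
```

```text
stud [ 0.44577066 -0.14716716  0.158     ] thick [ 0.4683995  -0.23769536  0.158     ]
collar [ 0.44544173 -0.14759806  0.097     ]
rest (37, 160) [ 0.45536685 -0.11016816  0.09      ]
rest (58, 130) [ 0.46929322 -0.12120906  0.09      ]
rest (330, 55) [ 0.49987267 -0.25422425  0.09      ]
rest (372, 160) [ 0.44834682 -0.26882017  0.09      ]
rest (62, 262) [ 0.40665927 -0.11828125  0.09      ]
ring [0.49204114 0.13249619 0.122     ]
dish [0.56956405 0.15804802 0.02      ]
dish [0.52740925 0.06081329 0.02      ]
dish [0.41899351 0.10383423 0.02      ]
dish [0.46267361 0.20337807 0.02      ]
side [249.99619333 217.51054829] (248.0, 218.0)
[[ 0.909  0.418 -0.001]
 [ 0.418 -0.909  0.002]
 [ 0.    -0.002 -1.   ]]
```

jog_arm(turn=[[0,0,0],[0,0,0],[0,0,0],[0,0,0],[0,0,0],[0,0,0],[0,0,0],[0,0,0],[0,0,0],[0,0,0],[0,0,0],[0,0,0],[0,0,0],[0,0,0],[0,0,0],[0,0,0],[0,0,0]], delta_pos=[[0,0,-0.03],[0.023,-0.0237,-0.003],[0.023,-0.0237,-0.003],[0.023,-0.0237,-0.003],[0.023,-0.0237,-0.003],[0.023,-0.0237,-0.003],[0.023,-0.0237,-0.003],[0.023,-0.0237,-0.003],[0.023,-0.0237,-0.003],[0.023,-0.0237,-0.003],[0.023,-0.0237,-0.003],[0.023,-0.0237,-0.003],[0.023,-0.0237,-0.003],[0.023,-0.0237,-0.003],[0.023,-0.0237,-0.003],[0.023,-0.0237,-0.003],[0,0,0]], gripper=[0.085,0.085,0.085,0.085,0.085,0.085,0.085,0.085,0.085,0.085,0.085,0.085,0.085,0.085,0.085,0.085,0.085])

```text
time: 1.57
tool_pos: [0.4483, -0.1415, 0.3068]
tcp_rot: [-3.065, -0.679, -0.004]
wrist_force: [0.1, 0.4, -0.5]
width: 1.001
grip_force: 0.0
```

```bash
python3 - <<'E'
from h import *
import pickle
s=read_state();im=vision.read_camera('wrist')[:,:,::-1];cv2.imwrite('pics/w1.png',im);pickle.dump(s,open('s1.pkl','wb'))
print(s['time'],s['tool_pos'],proj('wrist',[.446,-.147,.156],s))
u,v=map(int,proj('wrist',[.446,-.147,.13],s)); x=max(u-130,0);y=max(v-100,0)
print(x,y);cv2.imwrite('pics/w1c.png',cv2.resize(im[y:y+200,x:x+260],None,fx=3,fy=3,interpolation=2))
E
```

```text
1.5667 [ 0.448293   -0.14152704  0.30681907] [282.47892793 195.66428896]
152 88
```

View pics/w1c.png

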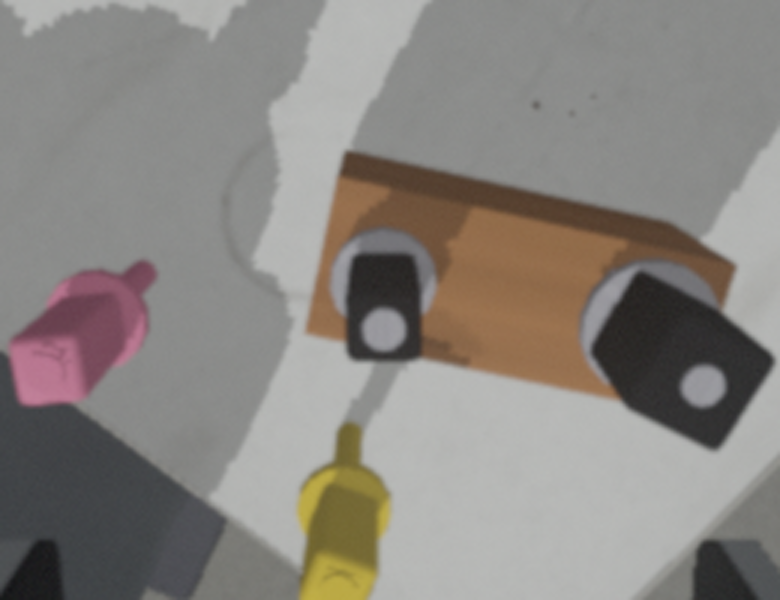

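The crop shows the thin rod's stud at crop px (383,329), which is full px (279.3,197.3). Its handle edges are within about 2° of the tool axes. The thick rod is on the right, at (700,385). I'll close along tool y with a reduced opening.

```bash
python3 - <<'E'
from h import *
import pickle
s=pickle.load(open('s1.pkl','rb'))
p=lambda U,V:(152+(U+.5)/3-.5,88+(V+.5)/3-.5)
X=atz('wrist',*p(383,329),.158,s);print('stud',X)
# handle-top corner edge, collar centre
C=atz('wrist',*p(384,279),.098,s);print('collar',C)
print('thick',atz('wrist',*p(703,386),.158,s))
for q in((347,359),(420,357)):print(atz('wrist',*p(*q),.156,s))
R=Ro.from_rotvec(s['tcp_rot']).as_matrix();print(R.round(4))
print('tool delta',R.T@(np.array([*((X+C)[:2]/2),.127-.019])-s['tool_pos']))
for q in((345,153),(307,333),(735,265)):print('rest',atz('wrist',*p(*q),.09 if q[1]!=153 else 0.0,s))
E
```

```text
stud [ 0.44402903 -0.14496081  0.158     ]
collar [ 0.44520652 -0.14509906  0.098     ]
thick [ 0.46742278 -0.23511476  0.158     ]
[ 0.43113567 -0.13963802  0.156     ]
[ 0.44049865 -0.15830167  0.156     ]
[[ 0.9066  0.4221  0.0018]
 [ 0.4221 -0.9066  0.0027]
 [ 0.0028 -0.0017 -1.    ]]
tool delta [-0.00536472  0.00195648  0.1988019 ]
rest [ 0.46712148 -0.11761186  0.        ]
rest [ 0.41490714 -0.12976582  0.09      ]
rest [ 0.49865573 -0.25239653  0.09      ]
```

jog_arm(turn=[[0,0,-0.028],[0,0,0],[0,0,0],[0,0,0],[0,0,0],[0,0,0],[0,0,0],[0,0,0],[0,0,0],[0,0,0],[0,0,0],[0,0,0]], delta_pos=[[-0.0047,0.0022,0],[0,0,0],[0,0,0.02],[0,0,0.022],[0,0,0.022],[0,0,0.022],[0,0,0.022],[0,0,0.022],[0,0,0.022],[0,0,0.022],[0,0,0.021],[0,0,0]], gripper=[0.05,0.05,0.05,0.05,0.05,0.05,0.05,0.05,0.05,0.05,0.05,0.05])

```text
time: 2.62
tool_pos: [0.4394, -0.1498, 0.1066]
tcp_rot: [-3.055, -0.71, 0.012]
wrist_force: [-1.3, 0.9, -1.1]
width: 0.583
grip_force: 0.0
```

jog_arm(turn=[[0,0,0],[0,0,0],[0,0,0],[0,0,0],[0,0,0],[0,0,0],[0,0,0]], delta_pos=[[0,0,0],[0,0,0],[0,0,0],[0,0,0],[0,0,0],[0,0,0],[0,0,0]], gripper=[0.03,0.024,0.018,0.015,0.015,0.015,0.015], grip_force=60)

```text
time: 3.2
tool_pos: [0.4444, -0.1507, 0.1125]
tcp_rot: [3.058, 0.714, 0.003]
wrist_force: [-0.8, -0.6, 4.2]
width: 0.254
grip_force: 61.2
```

jog_arm(turn=[[0,0,0],[0,0,0],[0,0,0],[0,0,0],[0,0,0],[0,0,0],[0,0,0],[0,0,0],[0,0,0]], delta_pos=[[0,0,-0.008],[0,0,-0.015],[0,0,-0.022],[0,0,-0.025],[0,0,-0.025],[0,0,-0.025],[0,0,-0.02],[0,0,-0.01],[0,0,0]], gripper=[0.015,0.015,0.015,0.015,0.015,0.015,0.015,0.015,0.015])

```text
time: 3.95
tool_pos: [0.445, -0.1507, 0.2643]
tcp_rot: [3.056, 0.714, 0.007]
wrist_force: [1.2, 0.2, -2.2]
width: 0.252
grip_force: 60.3
```

```bash
python3 - <<'E'
from h import *
s=read_state();print(s['tool_pos'],s['wrist_force'],s['width'])
for p in((290,196),(235,150),(350,165)):print(p,[atz('top',*p,z).round(3) for z in(0,.1,.25)])
print(Ro.from_rotvec(s['tcp_rot']).as_matrix().round(4))
E
```

```text
[ 0.44501317 -0.1506524   0.26430618] [ 1.18798534  0.19764549 -2.21191056] 0.25181886582639196
(290, 196) [array([ 0.596, -0.008,  0.   ]), array([ 0.569, -0.004,  0.1  ]), array([0.529, 0.002, 0.25 ])]
(235, 150) [array([0.731, 0.133, 0.   ]), array([0.692, 0.125, 0.1  ]), array([0.634, 0.112, 0.25 ])]
(350, 165) [array([ 0.675, -0.173,  0.   ]), array([ 0.641, -0.155,  0.1  ]), array([ 0.59 , -0.126,  0.25 ])]
[[ 0.8965  0.443   0.0049]
 [ 0.443  -0.8965 -0.0018]
 [ 0.0036  0.0038 -1.    ]]
```

jog_arm(turn=[[0,0,0],[0,0,0],[0,0,0],[0,0,0],[0,0,0],[0,0,0],[0,0,0],[0,0,0],[0,0,0],[0,0,0],[0,0,0],[0,0,0],[0,0,0],[0,0,0]], delta_pos=[[0.0045,-0.012,0],[0.0089,-0.0237,0],[0.0089,-0.0237,0],[0.0089,-0.0237,0],[0.0089,-0.0237,0],[0.0089,-0.0237,0],[0.0045,-0.012,0],[0.0174,-0.017,0],[0.0174,-0.017,0],[0.0174,-0.017,0],[0.0174,-0.017,0],[0.0174,-0.017,0],[0,0,0],[0,0,0]], gripper=[0.015,0.015,0.015,0.015,0.015,0.015,0.015,0.015,0.015,0.015,0.015,0.015,0.015,0.015])

```text
time: 5.12
tool_pos: [0.4672, 0.1172, 0.2588]
tcp_rot: [-3.058, -0.718, 0.007]
wrist_force: [0.4, -0.6, -2.3]
width: 0.247
grip_force: 60.5
```

```bash
python3 - <<'E'
from h import *
import pickle
s=read_state();im=vision.read_camera('wrist')[:,:,::-1];pickle.dump((s,im),open('s2.pkl','wb'))
print(s['time'],s['tool_pos'],s['wrist_force'],proj('wrist',[.492,.1325,.122],s))
cv2.imwrite('pics/w2.png',im)
E
```

```text
5.1167 [0.46716957 0.11718251 0.25880552] [ 0.42718397 -0.55355062 -2.31263134] [274.3668435  157.89266642]
```

View pics/w2.png

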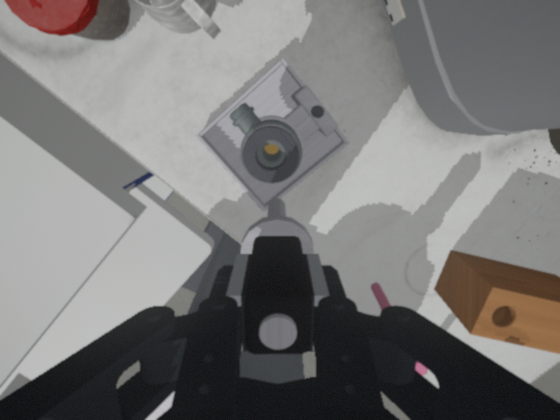

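The wrist view shows the ring around (271,151), and the collar around (277,243) with the pin tip just above it at about (277,205). I'll enlarge that part.

```bash
python3 - <<'E'
import pickle,cv2
s,im=pickle.load(open('s2.pkl','rb'))
cv2.imwrite('pics/w2c.png',cv2.resize(im[105:255,190:350],None,fx=4,fy=4,interpolation=2))
E
```

```text
(no output)
```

View pics/w2c.png

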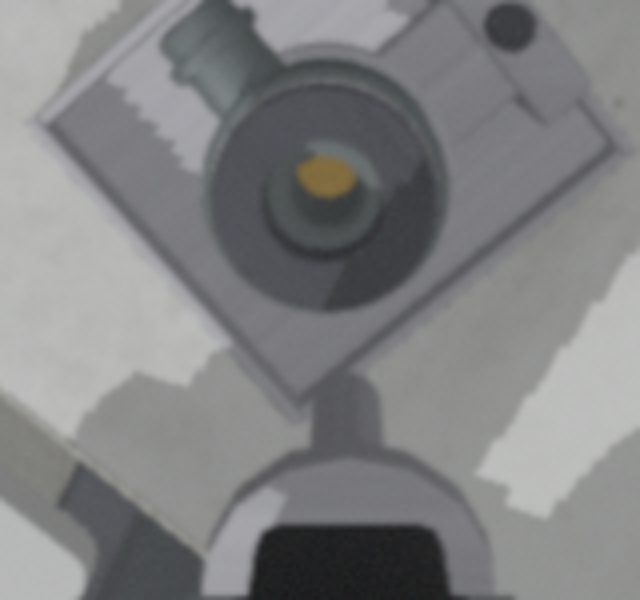

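```bash
python3 - <<'E'
from h import *
import pickle
s,im=pickle.load(open('s2.pkl','rb'))
p=lambda U,V:np.array((190+(U+.5)/4-.5,105+(V+.5)/4-.5))
q=lambda P:((P-[190,105]+.5)*4-.5)
R=Ro.from_rotvec(s['tcp_rot']).as_matrix();print(R.round(4))
th=np.linspace(0,2*np.pi,73)
def circ(c,r):
    P=np.array([q(proj('wrist',np.array(c)+r*np.array([np.cos(t),np.sin(t),0]),s)) for t in th]);return P.min(0).round(),P.max(0).round()
for z in(.117,.122,.127):
    c=atz('wrist',*p(324.5,197),z,s);print('ring',z,c,circ(c,.022),circ(c,.0115))
t=s['tool_pos']; zc=.09+t[2]-.1125
for a in(-.002,0,.002,.004):
    c=t+R@[a,0,0];tip=np.array([*c[:2],zc-.075]);print(a,'coll bottom',circ([*c[:2],zc],.018),'coll top',circ([*c[:2],zc+.008],.018),'tip',circ(tip,.0045),circ(tip+[0,0,.0015],.006))
E
```

```text
[[ 8.954e-01  4.452e-01 -4.700e-03]
 [ 4.452e-01 -8.954e-01 -8.000e-04]
 [-4.600e-03 -1.400e-03 -1.000e+00]]
ring 0.117 [0.4928355  0.13616875 0.117     ] (array([214.,  84.]), array([435., 305.])) (array([267., 139.]), array([382., 254.]))
ring 0.122 [0.49356646 0.136428   0.122     ] (array([212.,  82.]), array([437., 307.])) (array([266., 137.]), array([383., 255.]))
ring 0.127 [0.49429741 0.13668725 0.127     ] (array([210.,  80.]), array([439., 309.])) (array([265., 136.]), array([384., 256.]))
-0.002 coll bottom (array([210., 473.]), array([496., 735.])) coll top (array([204., 497.]), array([503., 768.])) tip (array([327., 401.]), array([378., 450.])) (array([318., 395.]), array([387., 460.]))
0 coll bottom (array([210., 458.]), array([497., 721.])) coll top (array([203., 480.]), array([503., 754.])) tip (array([327., 390.]), array([378., 439.])) (array([318., 384.]), array([387., 450.]))
0.002 coll bottom (array([209., 442.]), array([497., 707.])) coll top (array([203., 464.]), array([504., 739.])) tip (array([327., 379.]), array([378., 428.])) (array([318., 373.]), array([387., 439.]))
0.004 coll bottom (array([209., 427.]), array([498., 693.])) coll top (array([202., 448.]), array([504., 725.])) tip (array([327., 368.]), array([378., 417.])) (array([318., 362.]), array([387., 428.]))
```

The ring centre is at about (0.4936, 0.1364), and its measured diameters agree with the 44 and 23 mm given. The pin tip is offset from the TCP by (+2.8, -0.8) mm in tool axes. Next I'll move over the mouth, tip just above the ring, and re-check.

jog_arm(turn=[[0,0,0],[0,0,0],[0,0,0],[0,0,0],[0,0,0],[0,0,0],[0,0,0]], delta_pos=[[0.01,-0.0015,0],[0.012,-0.002,0],[0.0074,-0.0012,0],[0,0,0.012],[0,0,0.012],[0,0,0],[0,0,0]], gripper=[0.015,0.015,0.015,0.015,0.015,0.015,0.015])

```text
time: 5.75
tool_pos: [0.4915, 0.1326, 0.235]
tcp_rot: [3.059, 0.714, -0.007]
wrist_force: [0.8, -0.2, -2.1]
width: 0.25
grip_force: 60.5
```

```bash
python3 - <<'E'
from h import *
import pickle
s=read_state();im=vision.read_camera('wrist')[:,:,::-1];pickle.dump((s,im),open('s3.pkl','wb'))
sd=vision.read_camera('side')[:,:,::-1]
R=Ro.from_rotvec(s['tcp_rot']).as_matrix();print(s['time'],s['tool_pos'],s['wrist_force'],R[:,2])
u,v=map(int,proj('side',[.4936,.1364,.12]));print(u,v)
x,y=int(u-50),int(v-75)
o=np.zeros((600,800,3),np.uint8)
o[:,:400]=cv2.resize(sd[y:y+150,x:x+100],(400,600),interpolation=2)
a,b=map(int,proj('wrist',[.4936,.1364,.122],s));print(a,b,x,y)
o[:,400:]=cv2.resize(im[b-75:b+75,a-50:a+50],(400,600),interpolation=2)
cv2.imwrite('pics/w3.png',o)
E
```

```text
5.75 [0.49147412 0.13263387 0.23503395] [ 0.84461404 -0.21353451 -2.05515962] [-0.00431473 -0.00103437 -0.99999016]
256 188
274 197 206 113
```

View pics/w3.png

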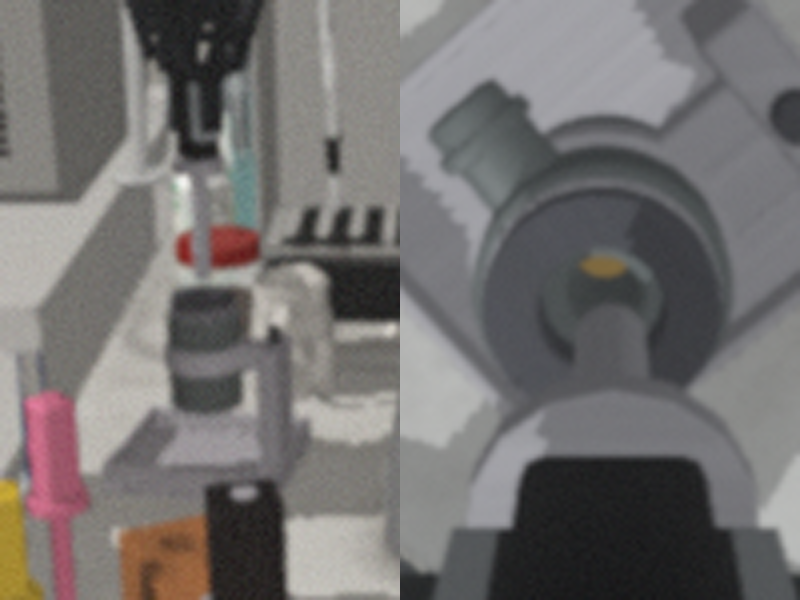

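The side view shows the pin hanging vertically a little above the ring. In the wrist crop the ring centre is at about U=603 and the pin tip at U=611, with its arc top at V=303. I'll work out the residual.

```bash
python3 - <<'E'
from h import *
import pickle
s,im=pickle.load(open('s3.pkl','rb'))
R=Ro.from_rotvec(s['tcp_rot']).as_matrix()
q=lambda P:((P-[224,122]+.5)*4-.5+[400,0])
th=np.linspace(0,2*np.pi,73)
def circ(c,r):
    P=np.array([q(proj('wrist',np.array(c)+r*np.array([np.cos(t),np.sin(t),0]),s)) for t in th]);return P.min(0).round(),P.max(0).round()
for z in(.117,.122,.127):
  c=np.array([.4936,.1364,z]);print(z,circ(c,.022),circ(c,.0115),'rim17',circ([.4936,.1364,.115],.0085))
t=s['tool_pos'];tz=.09+t[2]-.1125-.075;print('tipz',tz)
for a in(.001,.003,.005):
  c=t+R@[a,-.0008,0];print(a,c,circ([c[0],c[1],tz],.0045),circ([c[0],c[1],tz+.0015],.006),circ([c[0],c[1],tz+.075],.018))
E
```

```text
0.117 (array([487., 181.]), array([720., 406.])) (array([542., 237.]), array([664., 354.])) rim17 (array([559., 250.]), array([648., 336.]))
0.122 (array([484., 186.]), array([722., 415.])) (array([541., 243.]), array([665., 362.])) rim17 (array([559., 250.]), array([648., 336.]))
0.127 (array([482., 191.]), array([724., 424.])) (array([540., 249.]), array([666., 371.])) rim17 (array([559., 250.]), array([648., 336.]))
tipz 0.1375339472347782
0.001 [0.49201682 0.13379381 0.23503041] (array([586., 317.]), array([637., 366.])) (array([577., 311.]), array([646., 376.])) (array([467., 382.]), array([754., 646.]))
0.003 [0.49381029 0.1346789  0.23502175] (array([586., 306.]), array([638., 355.])) (array([577., 300.]), array([646., 366.])) (array([466., 367.]), array([755., 632.]))
0.005 [0.49560376 0.135564   0.2350131 ] (array([586., 295.]), array([638., 344.])) (array([577., 288.]), array([646., 355.])) (array([466., 351.]), array([755., 619.]))
```

jog_arm(turn=[[0,0,0],[0,0,0],[0,0,0],[0,0,0],[0,0,0],[0,0,0],[0,0,0],[0,0,0],[0,0,0],[0,0,0]], delta_pos=[[0.0006,-0.0017,0],[0,0,0],[0,0,0.004],[0,0,0.004],[0,0,0.004],[0,0,0.004],[0,0,0.003],[0,0,0.003],[0,0,0.002],[0,0,0]], gripper=[0.015,0.015,0.015,0.015,0.015,0.015,0.015,0.015,0.015,0.015])

```text
time: 6.68
tool_pos: [0.4924, 0.1349, 0.2126]
tcp_rot: [-3.059, -0.714, 0.002]
wrist_force: [-0.7, -0.2, -3.1]
width: 0.254
grip_force: 60.5
```

jog_arm(turn=[[0,0,0],[0,0,0],[0,0,0],[0,0,0],[0,0,0],[0,0,0]], delta_pos=[[0,0,0.002],[0,0,0.002],[0,0,0.002],[0,0,0.002],[0,0,0.002],[0,0,0]], gripper=[0.015,0.015,0.015,0.015,0.015,0.015])

```text
time: 7.18
tool_pos: [0.4925, 0.135, 0.2025]
tcp_rot: [-3.059, -0.714, 0.001]
wrist_force: [0.0, -0.5, -2.2]
width: 0.251
grip_force: 60.5
```

jog_arm(turn=[[0,0,0],[0,0,0],[0,0,0],[0,0,0],[0,0,0],[0,0,0],[0,0,0],[0,0,0],[0,0,0],[0,0,0]], delta_pos=[[0,0,0.002],[0,0,0.002],[0,0,0.003],[0,0,0.003],[0,0,0.003],[0,0,0.003],[0,0,0.003],[0,0,0.003],[0,0,0.003],[0,0,0]], gripper=[0.015,0.015,0.015,0.015,0.015,0.015,0.015,0.015,0.015,0.015])

```text
time: 8.02
tool_pos: [0.4925, 0.135, 0.1774]
tcp_rot: [-3.059, -0.714, 0.001]
wrist_force: [-2.1, -2.1, -2.8]
width: 0.25
grip_force: 60.4
```

jog_arm(turn=[[0,0,0],[0,0,0],[0,0,0],[0,0,0],[0,0,0],[0,0,0],[0,0,0],[0,0,0],[0,0,0],[0,0,0]], delta_pos=[[-0.0006,0,0],[0,0,0.002],[0,0,0.002],[0,0,0.0015],[0,0,0.0015],[0,0,0.0015],[0,0,0.0015],[0,0,0.0015],[0,0,0.0015],[0,0,0]], gripper=[0.015,0.015,0.015,0.015,0.015,0.015,0.015,0.015,0.015,0.015])

```text
time: 8.85
tool_pos: [0.4927, 0.1349, 0.1674]
tcp_rot: [-3.059, -0.714, -0.001]
wrist_force: [-6.7, -0.6, 9.2]
width: 0.25
grip_force: 62.1
```

jog_arm(turn=[[0,0,0],[0,0,0],[0,0,0]], delta_pos=[[-0.0009,-0.0004,0],[0,0,0],[0,0,0]], gripper=[0.015,0.015,0.015])

```text
time: 9.1
tool_pos: [0.4924, 0.1349, 0.1674]
tcp_rot: [3.059, 0.714, 0.004]
wrist_force: [-4.5, -0.5, 7.4]
width: 0.251
grip_force: 61.7
```

```bash
python3 - <<'E'
from h import *
s=read_state();print(s['tool_pos'],s['wrist_force'],s['torque'],Ro.from_rotvec(s['tcp_rot']).as_matrix().round(4))
E
```

```text
[0.4924153  0.13492136 0.16739677] [-4.4782581  -0.50612302  7.43468801] [-0.14138706  0.84963804 -0.00246235] [[ 8.966e-01  4.429e-01  2.700e-03]
 [ 4.429e-01 -8.966e-01  5.000e-04]
 [ 2.600e-03  7.000e-04 -1.000e+00]]
```

jog_arm(turn=[[0,-0.006,0],[0,-0.006,0],[0,0,0],[0,0,0]], delta_pos=[[0,0,0],[0,0,0],[0,0,0],[0,0,0]], gripper=[0.015,0.015,0.015,0.015])

```text
time: 9.43
tool_pos: [0.4929, 0.1352, 0.1674]
tcp_rot: [3.057, 0.714, -0.012]
wrist_force: [-3.2, 0.1, 6.4]
width: 0.247
grip_force: 61.5
```

Better. I'll push on in small steps.

jog_arm(turn=[[0,0,0],[0,0,0],[0,0,0],[0,0,0],[0,0,0]], delta_pos=[[-0.0005,0,0.001],[0,0,0.001],[0,0,0.001],[0,0,0.001],[0,0,0.001]], gripper=[0.015,0.015,0.015,0.015,0.015])

```text
time: 9.85
tool_pos: [0.4928, 0.1351, 0.1634]
tcp_rot: [3.057, 0.714, -0.011]
wrist_force: [-3.1, 0.0, 11.2]
width: 0.25
grip_force: 62.0
```

jog_arm(turn=[[0,0,0],[0,0,0],[0,0,0],[0,0,0],[0,0,0],[0,0,0]], delta_pos=[[-0.0005,0,0.001],[0,0,0.001],[0,0,0.001],[0,0,0.001],[0,0,0.001],[0,0,0.001]], gripper=[0.015,0.015,0.015,0.015,0.015,0.015])

```text
time: 10.35
tool_pos: [0.4927, 0.135, 0.1575]
tcp_rot: [3.057, 0.714, -0.009]
wrist_force: [-3.2, 0.2, 11.0]
width: 0.254
grip_force: 62.0
```

jog_arm(turn=[[0,0,0],[0,0,0],[0,0,0],[0,0,0],[0,0,0]], delta_pos=[[0,0,0.001],[0,0,0.001],[0,0,0.001],[0,0,0.001],[0,0,0.001]], gripper=[0.015,0.015,0.015,0.015,0.015])

```text
time: 10.77
tool_pos: [0.4922, 0.1347, 0.1513]
tcp_rot: [3.057, 0.714, -0.011]
wrist_force: [-0.7, 0.4, -2.3]
width: 0.246
grip_force: 60.5
```

jog_arm(turn=[[0,0,0],[0,0,0],[0,0,0]], delta_pos=[[0,0,0.001],[0,0,0.001],[0,0,0.0005]], gripper=[0.015,0.015,0.015])

```text
time: 11.02
tool_pos: [0.4916, 0.1345, 0.1491]
tcp_rot: [3.057, 0.714, -0.014]
wrist_force: [-5.0, -1.7, 15.1]
width: 0.248
grip_force: 62.5
```

Force fell away when the plug dropped, then rose to about 17 N at the stop. I'll ease off slightly, hold, and check.

jog_arm(turn=[[0,0,0],[0,0,0],[0,0,0]], delta_pos=[[0,0,-0.0003],[0,0,0],[0,0,0]], gripper=[0.015,0.015,0.015])

```text
time: 11.27
tool_pos: [0.4916, 0.1345, 0.1492]
tcp_rot: [3.057, 0.714, -0.013]
wrist_force: [-3.5, -0.9, 10.2]
width: 0.252
grip_force: 62.0
```

```bash
python3 - <<'E'
from h import *
s=read_state();print(s['tool_pos'],s['wrist_force'])
im=vision.read_camera('side')[:,:,::-1]
cv2.imwrite('pics/s4.png',cv2.resize(im[115:255,200:320],None,fx=4,fy=4,interpolation=2))
E
```

```text
[0.49164309 0.13447565 0.1491951 ] [-3.51161017 -0.88305184 10.22977941]
```

View pics/s4.png

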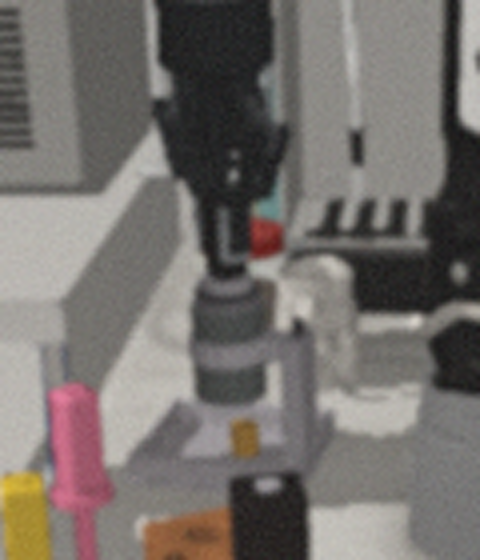

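The side view shows the brass plug in the dish at crop (245,437) and the collar seated on the ring at (230,285). I'll pull the rod up and work out the empty hole's position from the earlier wrist image.

jog_arm(turn=[[0,0,0],[0,0,0],[0,0,0],[0,0,0],[0,0,0],[0,0,0],[0,0,0],[0,0,0],[0,0,0],[0,0,0]], delta_pos=[[0,0,-0.004],[0,0,-0.008],[0,0,-0.012],[0,0,-0.015],[0,0,-0.015],[0,0,-0.015],[0,0,-0.018],[0,0,-0.018],[0,0,-0.015],[0,0,0]], gripper=[0.015,0.015,0.015,0.015,0.015,0.015,0.015,0.015,0.015,0.015])

```text
time: 12.15
tool_pos: [0.4933, 0.1351, 0.2715]
tcp_rot: [3.056, 0.714, -0.009]
wrist_force: [0.6, 0.2, -2.4]
width: 0.248
grip_force: 60.6
```

```bash
python3 - <<'E'
from h import *
import pickle
s,im=pickle.load(open('s2.pkl','rb'))
c=im[280:360,440:560];g=cv2.cvtColor(c,cv2.COLOR_BGR2GRAY)
# dark blob within wood near (503,316)
m=(g[20:52,45:80]<60).astype(np.uint8);n,l,st,ce=cv2.connectedComponentsWithStats(m)
print(g[36,45:80],[(st[i],ce[i]+[485,300]) for i in range(1,n) if st[i][4]>20])
print('hole',atz('wrist',503,316,.09,s))
s=read_state();print(s['time'],s['tool_pos'],s['wrist_force'],Ro.from_rotvec(s['tcp_rot']).as_matrix().round(4))
E
```

```text
[116 116 119 119 118 117 104  83  68  66  64  64  65  66  65  66  65  62
  63  60  56  56  56  56  59  61  63  68  75  79  91 105 111 114 113] [(array([ 12,   7,  15,  18, 102], dtype=int32), array([505.79411765, 316.81372549]))]
hole [ 0.44650797 -0.1460455   0.09      ]
12.15 [0.4932566  0.13508313 0.27150051] [ 0.6077452   0.15202018 -2.40814335] [[ 0.8966  0.4429 -0.0049]
 [ 0.4429 -0.8966 -0.0043]
 [-0.0063  0.0017 -1.    ]]
```

jog_arm(turn=[[0,0,0],[0,0,0],[0,0,0],[0,0,0],[0,0,0],[0,0,0],[0,0,0],[0,0,0],[0,0,0],[0,0,0],[0,0,0],[0,0,0],[0,0,0],[0,0,0]], delta_pos=[[-0.0194,0.0155,0],[-0.0194,0.0155,0],[-0.0194,0.0155,0],[-0.0194,0.0155,0],[-0.0194,0.0155,0],[-0.0194,0.0155,0],[-0.0089,0.0235,0],[-0.0089,0.0235,0],[-0.0089,0.0235,0],[-0.0089,0.0235,0],[-0.0089,0.0235,0],[-0.0089,0.0235,0],[0,0,0],[0,0,0]], gripper=[0.015,0.015,0.015,0.015,0.015,0.015,0.015,0.015,0.015,0.015,0.015,0.015,0.015,0.015])

```text
time: 13.32
tool_pos: [0.4421, -0.151, 0.2682]
tcp_rot: [3.059, 0.71, -0.021]
wrist_force: [-0.3, -0.5, -2.2]
width: 0.248
grip_force: 60.4
```

```bash
python3 - <<'E'
from h import *
s=read_state();im=vision.read_camera('wrist')[:,:,::-1]
R=Ro.from_rotvec(s['tcp_rot']).as_matrix();print(s['tool_pos'],R.round(4),s['wrist_force'])
P=proj('wrist',[.4465,-.1465,.09],s);print(P);a,b=map(int,P);print(a,b)
cv2.imwrite('pics/w5.png',cv2.resize(im[b-70:b+70,a-75:a+75],None,fx=4,fy=4,interpolation=2))
E
```

```text
[ 0.44208995 -0.15095405  0.26815797] [[ 0.8977  0.4405 -0.013 ]
 [ 0.4405 -0.8978 -0.0043]
 [-0.0136 -0.0018 -0.9999]] [-0.26428086 -0.51222671 -2.19539653]
[275.52961906 173.93639725]
275 173
```

View pics/w5.png

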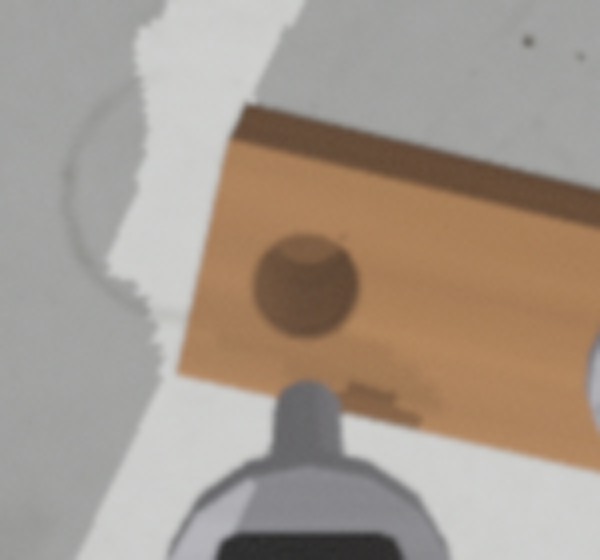

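The wrist crop shows the empty hole centred at (306,286) with the pin tip in line at U=308 and its arc top at V=380. I'll compute the final offset.

```bash
python3 - <<'E'
from h import *
s=read_state();R=Ro.from_rotvec(s['tcp_rot']).as_matrix()
p=lambda U,V:(200+(U+.5)/4-.5,103+(V+.5)/4-.5)
H=atz('wrist',*p(306,286),.09,s);T=atz('wrist',*p(308,380),.1715,s)-.0052*R[:,0]
print(s['tool_pos'],H,T,'tool delta',R.T@np.array([*(H-T)[:2],0]))
E
```

```text
[ 0.44211504 -0.15009623  0.26819328] [ 0.44661655 -0.14614291  0.09      ] [ 0.44349145 -0.14844847  0.17156929] tool delta [ 3.82169376e-03 -6.88516274e-04 -4.94980203e-05]
```

jog_arm(turn=[[0,0,0],[0,0,0],[0,0,0],[0,0,0],[0,0,0],[0,0,0],[0,0,0],[0,0,0],[0,0,0]], delta_pos=[[0.0035,-0.0007,0],[0,0,0],[0.0002,0,0.016],[0.0002,0,0.016],[0.0002,0,0.016],[0.0002,0,0.016],[0.0002,0,0.016],[0.0002,0,0.01],[0,0,0]], gripper=[0.015,0.015,0.015,0.015,0.015,0.015,0.015,0.015,0.015])

```text
time: 14.12
tool_pos: [0.444, -0.1464, 0.1764]
tcp_rot: [-3.058, -0.716, 0.025]
wrist_force: [-0.3, 0.3, -2.5]
width: 0.252
grip_force: 60.5
```

jog_arm(turn=[[0,0,0],[0,0,0],[0,0,0],[0,0,0],[0,0,0],[0,0,0],[0,0,0]], delta_pos=[[0.0002,0,0.01],[0.0002,0,0.01],[0.0002,0,0.01],[0.0002,0,0.01],[0,0,0.008],[0,0,0.004],[0,0,0]], gripper=[0.015,0.015,0.015,0.015,0.015,0.015,0.015])

```text
time: 14.7
tool_pos: [0.445, -0.1475, 0.1255]
tcp_rot: [3.058, 0.714, -0.022]
wrist_force: [-0.2, 0.3, -2.6]
width: 0.249
grip_force: 60.5
```

jog_arm(turn=[[0,0,0],[0,0,0],[0,0,0],[0,0,0],[0,0,0],[0,0,0],[0,0,0]], delta_pos=[[0,0,0.002],[0,0,0.002],[0,0,0.002],[0,0,0.001],[0,0,0.001],[0,0,0.001],[0,0,0]], gripper=[0.015,0.015,0.015,0.015,0.015,0.015,0.015])

```text
time: 15.28
tool_pos: [0.4459, -0.1479, 0.118]
tcp_rot: [3.057, 0.714, -0.018]
wrist_force: [-0.1, -0.4, -3.1]
width: 0.247
grip_force: 60.5
```

jog_arm(turn=[[0,0,0],[0,0,0],[0,0,0],[0,0,0]], delta_pos=[[0,0,0.0015],[0,0,0.0015],[0,0,0.001],[0,0,0]], gripper=[0.015,0.015,0.015,0.015])

```text
time: 15.62
tool_pos: [0.4456, -0.1478, 0.1138]
tcp_rot: [3.057, 0.714, -0.019]
wrist_force: [-0.1, 0.0, -3.0]
width: 0.246
grip_force: 60.5
```

jog_arm(turn=[[0,0,0],[0,0,0],[0,0,0]], delta_pos=[[0,0,0.0006],[0,0,0.0006],[0,0,0]], gripper=[0.015,0.015,0.015])

```text
time: 15.87
tool_pos: [0.4458, -0.1479, 0.1128]
tcp_rot: [3.057, 0.714, -0.019]
wrist_force: [0.5, -0.6, -1.7]
width: 0.252
grip_force: 60.5
```

jog_arm(turn=[[0,0,0],[0,0,0],[0,0,0]], delta_pos=[[0,0,0.0006],[0,0,0.0004],[0,0,0]], gripper=[0.015,0.015,0.015])

```text
time: 16.12
tool_pos: [0.4459, -0.148, 0.1127]
tcp_rot: [3.057, 0.714, -0.018]
wrist_force: [-3.3, 0.8, 4.7]
width: 0.253
grip_force: 61.4
```

Seated on the block. I'll open slowly and retreat.

jog_arm(turn=[[0,0,0],[0,0,0],[0,0,0],[0,0,0],[0,0,0],[0,0,0],[0,0,0],[0,0,0],[0,0,0],[0,0,0],[0,0,0],[0,0,0],[0,0,0],[0,0,0]], delta_pos=[[0,0,0],[0,0,0],[0,0,0],[0,0,0],[0,0,0],[0,0,0],[0,0,-0.01],[0,0,-0.02],[0,0,-0.025],[0,0,-0.025],[0,0,-0.025],[0,0,-0.025],[0,0,-0.02],[0,0,0]], gripper=[0.024,0.028,0.034,0.042,0.05,0.05,0.05,0.05,0.05,0.05,0.05,0.05,0.05,0.05])

```text
time: 17.28
tool_pos: [0.4503, -0.1482, 0.268]
tcp_rot: [3.051, 0.713, -0.006]
wrist_force: [0.3, -0.6, 1.0]
width: 0.581
grip_force: 0.0
```

```bash
python3 - <<'E'
from h import *
s=read_state();print(s['time'],s['tool_pos'],s['width'],s['wrist_force'])
im=vision.read_camera('side')[:,:,::-1]
cv2.imwrite('pics/s6.png',cv2.resize(im[170:320,180:340],None,fx=4,fy=4,interpolation=2))
E
```

```text
17.2833 [ 0.4502956  -0.14817835  0.26803325] 0.5806927647536134 [ 0.34861108 -0.59289584  1.01919604]
```

View pics/s6.png

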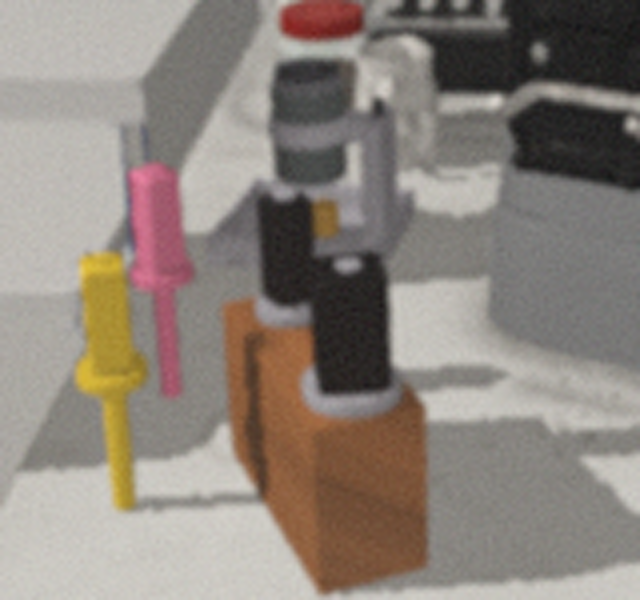

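The thin rod stands upright with its collar on the block at crop (285,310), the plug lies in the dish at (325,217), and the thick rod has not moved.

```bash
python3 -c "
from workcell import ticket
print(ticket.finish_job())"
```

```text
the job is handed in; nothing more can be done
None
```

The job is handed in: the plug is out and lying in the dish, the thin rod stands upright in the rest with its collar on the block, the gripper is clear, and it took about 17 s; the hand-in call did not return the judge's verdict.

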